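# Take the lockout guard off and hold the tube mixer in its run position

### The job

Unclip the yellow lockout guard from the rail of the tube mixer by pulling it straight up, and set it down standing upright in the shallow aluminium tray. Then press the mixer's blue hold-to-run plunger down until its pointer stands in the green band, never so deep that the pointer reaches the red, and keep holding it there: the program finishes while you are still pressing. Do not push the glassware and bottles about.

Things in the scene. Friction and masses are not known exactly. Their poses are not given: they have to be found in the camera images.
- mixer: Grey mixer, white top, fixed, 50 mm high. Origin on the worktop under the plunger axis; body x -60 (front) to +90, y +-65 mm. On top an aluminium rail, x +-16, y +-31, z 50 to 74 mm, bears the plunger; a sprung ball stands 4 mm out of each long side at z 62 mm. Behind it, at x +61, a black cup 44 mm wide, up to z 71 mm.
- scale (a point): Middle of the front face of the thin upright scale plate at the +y end of the mixer's rail (51 mm from the plunger axis), 18 mm wide, top 115 mm above the worktop. Bands from the top: white, green, white, red; the plunger's thin black pointer moves down in front of it.
- plunger_top (a point): Round blue cap of the sprung plunger, 34 mm diameter, 12 mm thick. The point is the centre of its flat top face, z up, 112 mm above the worktop at rest; it goes straight down when pressed and springs back when let go. It is hidden under the guard at first.
- plunger (a joint): Travel of the plunger in m: 0 at rest (up), stop at 0.024. Pointer in the green band: 0.008 to 0.016; in the red: 0.020 and deeper. The spring pushes back with about 2.4 N at rest, 6 N at 0.012 and 8.4 N at 0.020.
- guard: Yellow lockout guard, inverted U, 52 (x) x 50 (y) x 105 mm high, 0.08 to 0.17 kg, legs outside the rail's long sides. Origin: centre of its underside, 50 mm above the worktop when clipped on; z up, axes parallel to the mixer's. Inside free up to 67 mm, y ends open. Sprung balls catch it: pulling up takes some 10 N in the first 8 mm; clear of the plunger cap once lifted 65 mm.
- guard_grip (a point): Centre of the black grip rib on the flat top of the guard, 88 mm above the guard's origin. The rib is 12 mm thick (guard x), 40 mm long (guard y) and 33 mm high (72 to 105 mm above the guard's origin).
- tray: Shallow square aluminium tray on a black plinth, 130 x 130 mm outside, fixed, empty. Origin on the worktop under its centre; its inner floor is 24 mm and its 4 mm thick rim 38 mm above that.
- crucible: Cream porcelain crucible, open, 45 mm wide, 36 mm high, between mixer and tray; leave it alone. Origin at the centre of its underside.
- erlenmeyer: Small conical flask, 64 mm wide, 102 mm high; leave it alone. Origin at the centre of its underside.
- dropper_bottle: White squeeze bottle with a blue and violet label, 49 mm wide, 107 mm high; leave it alone. Origin at the centre of its underside.
- reagent_small: Small bottle with a black cap, 49 mm wide, 95 mm high; leave it alone. Origin at the centre of its underside.
- jar_spare: Open glass jar, 60 mm wide, 85 mm high; leave it alone. Origin at the centre of its underside.
- flask_round: Round flask with a long neck, 100 mm wide, 198 mm high; leave it alone. Origin at the centre of its underside.
Things that resemble listed ones, but are neither listed nor needed, are in the scene too. Of the things shaped like the guard, the yellow one is meant.

How it is judged (in metres and radians):
On the way:
1. the guard stands upright in the tray, released and at rest (x of guard in the frame of tray between -0.045 and 0.045 m and y of guard in the frame of tray between -0.045 and 0.045 m and z of guard in the frame of tray between 0.018 and 0.029 m and angle between guard's own z axis and vertical below 0.12 rad and linear speed of guard below 0.02 m/s and contact force between the fingers and guard below 0.1 N), for 0.2 s.
At the end, for the whole second after the job is handed in: The guard stands upright (within 7 degrees), at rest and untouched on the tray floor, within 45 mm of its centre along both tray axes; the fingers press the plunger cap with over 2 N and keep the plunger still at 8 to 16 mm travel (pointer in the green) (all of step 1 and value of joint plunger between 0.008 and 0.016 m and velocity of joint plunger between -0.005 and 0.005 m/s and contact force between the fingers and plunger above 2 N); the arm keeps its last pose, push and grip.
It fails at once if the plunger is pressed through until its pointer is in the red (travel over 20 mm) (value of joint plunger above 0.02 m).
It fails at once if the guard is dropped or thrown (faster than 0.5 m/s out of the fingers) (linear speed of guard above 0.5 m/s and contact force between the fingers and guard below 0.05 N).
It fails at once if a flask, bottle, jar or the crucible is pushed more than 25 mm (distance of any of crucible, erlenmeyer, dropper_bottle, reagent_small, jar_spare, flask_round from where it was at the start of the episode above 0.025 m).
It also fails if it takes over 53 s, if anything falls off the work surface, if the arm or the gripper's body presses on something with over 40 N, if the wrist force passes 120 N, or if a joint passes its speed limit or range.

### The arm

A 6-joint arm with a two-finger parallel gripper is mounted at the origin on a cart in front of the work surface, level with it; the furniture and walls round the work are solid. World frame = base frame: x ahead of the robot, y to its left, z up, the work surface at z = 0. Lengths are in mm, angles in rad, forces in N, time in s.
With the tool pointing down it reaches from about 350 to 875 mm from the base axis. Payload 4.2 kg.
Tool frame: the origin (TCP) lies at the very end of the fingers, on their centre line; the grasp point (between the pads) lies 19 mm behind it; z points along the fingers, y is the line along which they close (so a half turn about z gives the same grasp; the last joint's range is limited). The gripper opens to 85 mm and grips with 20 to 120 N. Pads are 22 mm wide; open, the fingers measure 114 mm over their backs; the gripper's body (76 mm by 85 mm) begins 54 mm behind the grasp point. The pads swing forward as they close: fully open they stand 13 mm farther back than shut.
Start: joints at [-0.987, 0.385, 0.008, 0, -1.194, -0.259], TCP at [199.465, -592.295, 231.312] pointing down, gripper open.
Joint ranges: [-3.14, 3.14], [-1.21, 2.06], [-1.07, 1.41], [-3.16, 2.05], [-2.99, -0.16], [-3.1, 3.1]. Speed limits (rad/s): [2.79, 2.79, 3.14, 3.14, 3.14, 3.14].

### API

Orientations are given as a unit quaternion [x, y, z, w].
In Python, from bench import arm gives the robot as it stands. The module is installed in compiled form; this text tells all that it offers.
- The arm moves only by the tool drive_tool, never from a script. Its argument "targets" is a list of rows, each a list of 5 numbers: the closure, from -1 (fully open) to 1 (shut), then the shift along the tool's x, y, z in mm, then the turn about the tool's z in degrees. In form: [[grip, tx, ty, tz, roll], ...]. A call has 1 to 12 rows; each row is the pose to reach, as a shift and turn from the pose commanded when the call began, along the tool's axes at that moment; what a row does not reach only later rows make up. A row lasts 1/10 s, in which the tool goes at most 50 mm and 8.59 degrees, less where a joint would pass 70% of its speed; a pose out of reach is approached as far as the arm can. A call with a gripper value outside its range is refused whole. The fingers move at their own pace and stop on an object; the grip force is fixed at half the most. Time passes only in rows, so rows that repeat a pose let the fingers close. It gives the time, the measured TCP pose, the force, the opening and the grip force at its end, in the units of the state.
- arm.read_state(): the state, without advancing time (a new reading comes with each control period).
- arm.get_image(name): name is "side" or "top" or "wrist"; returns the picture (400x640x3 uint8, blue, green, red); there is no depth.
- arm.camera_params(name): a dict with "fov_y" (degrees; the focal length in pixels is half the picture's height over the tangent of half this angle, whatever the lens; pixels are square), "cx", "cy" (the principal point, pixels), "rvec" (rotation vector, rad) and "tvec" (3), from world to camera coordinates, as OpenCV has them; the wrist camera has in their place "tool_from_camera" (4x4, takes a point from camera to tool coordinates, whose origin is the TCP and whose axes are the flange's). Camera axes: x right, y down, z forward; pixel columns grow to the right and rows downward; lengths in mm; the calibration is good to about 2 mm. A picture is of the moment at which its call begins: read the wrist's pose just before it. camera_params takes no time and is no camera call.
- arm.job_done(): hands the job in; it is judged then, once.
The state is a dict: "clock": time; "joints": joint angles; "joint_vel": joint speeds; "joint_efforts": joint torques, N m; "position": TCP position; "ee_rot": TCP orientation; "contact_force": force on the tool from outside, world axes, zero at the start; "wrist_torque": the same for the moment, N m; "gripper_width": finger opening in mm; "grasp_force": force on a finger pad.
Only numpy, scipy, OpenCV 4.12 (cv2) and the standard library are available. Lean on these libraries where they do the work, as an engineer would, in place of code of your own. Each camera call takes 0.05 s, during which the arm holds its last target. There are 200 camera calls.

## Working session

There is one attempt and no reset: what is moved stays moved. The work goes in short steps, Python scripts to look and compute and a tool call to move; the robot and the scene stay as the last step left them, time stands still between calls to the robot, and variables do not carry over. Pictures are saved under pics/ and viewed, at most 10 in all, crops included, and the job is handed in when it is done.

Besides the shell and the picture viewer there is one more tool, called after ">>>" as name(argument=value, ...), one argument or row to a line, values as JSON. drive_tool: Moves the arm, as the interface text tells. Its arguments: {"type":"object","properties":{"targets":{"type":"array","items":{"type":"array","items":{"type":"number"}}}},"required":["targets"]}

```bash
mkdir -p pics; python3 - <<'E'
from bench import arm
import cv2
s=arm.read_state(); print(s)
for n in("top","side"):
    cv2.imwrite(f"pics/{n}0.png",arm.get_image(n)); print(n,arm.camera_params(n))
print(arm.camera_params("wrist"))
E
```

```text
{'clock': 0.0, 'joints': array([-9.87407007e-01,  3.85530026e-01,  6.63295689e-03, -5.43943498e-04,
       -1.19403511e+00, -2.58585899e-01]), 'joint_vel': array([-0.00163797, -0.00063393,  0.00013914, -0.00114401,  0.00058502,
       -0.00086712]), 'joint_efforts': array([-5.51287321e-04, -3.92291307e+01,  1.88401741e+01,  4.18622464e+00,
       -4.60368698e-03,  1.71310450e-05]), 'position': array([ 199.27840354, -591.74692882,  230.2337455 ]), 'ee_rot': array([-1.61589670e-01,  9.86857423e-01,  1.07798517e-03, -2.05703502e-04]), 'contact_force': array([0.52630048, 0.3486552 , 0.6413381 ]), 'wrist_torque': array([-0.00606859, -0.00418927,  0.01068684]), 'grasp_force': 0.0, 'gripper_width': 85.4763979540772}
top {'fov_y': 57.26123572883282, 'cx': 318.3556217677556, 'cy': 196.79517080112348, 'rvec': array([ 2.1406448 , -2.20357781,  0.13347706]), 'tvec': array([  13.81407105,  595.51400796, 1298.86590158])}
side {'fov_y': 48.017963245254066, 'cx': 317.30769165127424, 'cy': 203.32375907288073, 'rvec': array([ 0.06841624,  2.67986686, -1.58846394]), 'tvec': array([ 603.63652112,   68.39453098, 1540.06156556])}
{'fov_y': 69.91308055804808, 'cx': 319.7866552385843, 'cy': 203.82946219736243, 'tool_from_camera': array([[ 1.48814807e-04, -9.60560130e-01, -2.78072318e-01,
         7.06798815e+01],
       [ 9.99999745e-01, -5.12532861e-05,  7.12212684e-04,
        -9.78157552e-01],
       [-6.98375229e-04, -2.78072353e-01,  9.60559878e-01,
        -1.41558561e+02],
       [ 0.00000000e+00,  0.00000000e+00,  0.00000000e+00,
         1.00000000e+00]])}
```

View pics/top0.png

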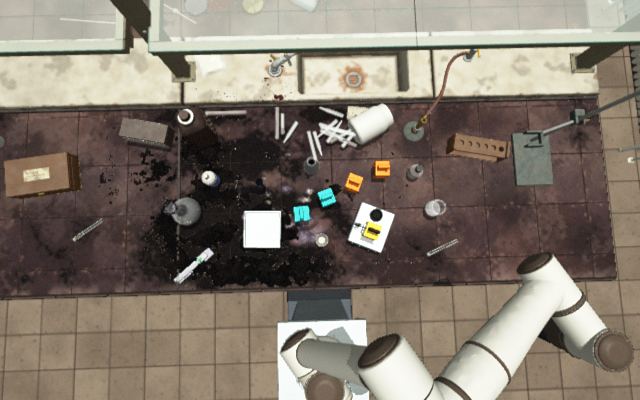

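View pics/side0.png

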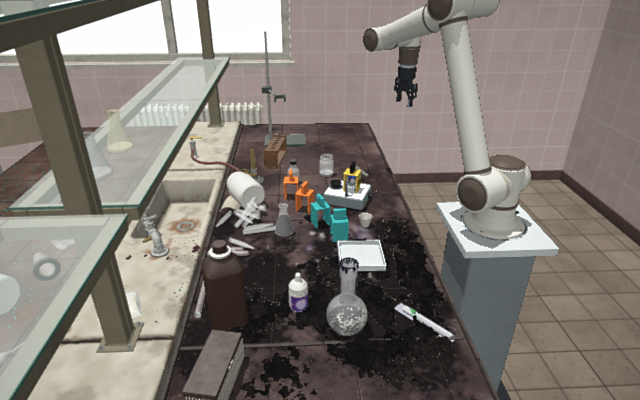

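The top view shows the yellow guard at about (372,231) on the mixer, the tray at about (262,229) and the crucible at (321,240). The side view shows the guard at about (352,178). I'll enlarge both.

```bash
cat > h.py <<'E'
import numpy as np, cv2
from bench import arm
from scipy.spatial.transform import Rotation as R
def cam(n, st=None):
    p=arm.camera_params(n); f=200/np.tan(np.radians(p["fov_y"])/2)
    K=np.array([[f,0,p["cx"]],[0,f,p["cy"]],[0,0,1]])
    if n=="wrist":
        T=np.eye(4);T[:3,:3]=R.from_quat(st["ee_rot"]).as_matrix();T[:3,3]=st["position"]
        M=np.linalg.inv(T@p["tool_from_camera"]); return K,M[:3,:3],M[:3,3]
    return K,R.from_rotvec(p["rvec"]).as_matrix(),p["tvec"]
def onplane(c,u,v,z):
    K,r,t=c; d=r.T@np.linalg.solve(K,[u,v,1]); o=-r.T@t
    return o+d*(z-o[2])/d[2]
def proj(c,X):
    K,r,t=c; q=(r@np.atleast_2d(X).T).T+t; q=q@K.T; return q[:,:2]/q[:,2:]
E
python3 - <<'E'
import cv2,numpy as np
a=cv2.imread("pics/top0.png")[190:265,230:410]
b=cv2.imread("pics/side0.png")[150:280,300:400]
a=cv2.resize(a,None,fx=4.4,fy=4.4,interpolation=cv2.INTER_CUBIC)
cv2.imwrite("pics/c1.png",a)
cv2.imwrite("pics/c2.png",cv2.resize(b,None,fx=4.5,fy=4.5,interpolation=cv2.INTER_CUBIC))
E
```

```text
(no output)
```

View pics/c1.png

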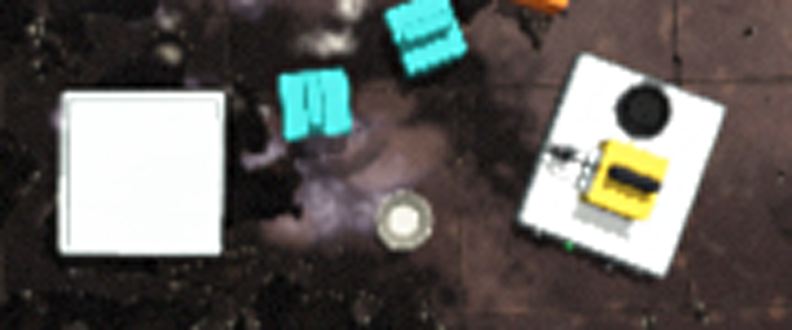

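View pics/c2.png

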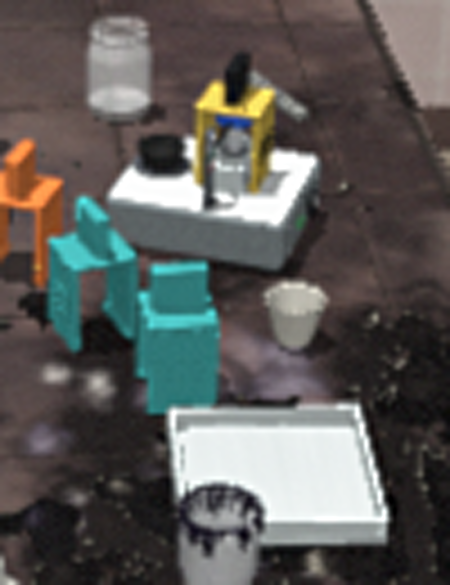

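The top crop shows the white mixer top corners at (583,52), (726,105), (664,275) and (522,222). The tray rim corners are (60,92), (224,92), (222,256) and (59,254), the cup is at (643,110), the rib is at (634,179) and the crucible is at (404,220).

```bash
python3 - <<'E'
from h import *
c=cam("top")
f=lambda u,v,z: onplane(c,230+(u+.5)/4.4-.5,190+(v+.5)/4.4-.5,z)
print("campos",-c[1].T@c[2])
m=[f(*p,50) for p in [(583,52),(726,105),(664,275),(522,222)]]
print(np.round(m,1)); 
# model corners: BL(+90,+65) BR(+90,-65) FR(-60,-65) FL(-60,65)
q=np.array([[90,65],[90,-65],[-60,-65],[-60,65]],float)
def fit(q,m):
    m=np.array(m)[:,:2]; A=q-q.mean(0);B=m-m.mean(0)
    th=np.arctan2((A[:,0]*B[:,1]-A[:,1]*B[:,0]).sum(),(A*B).sum()); r=np.array([[np.cos(th),-np.sin(th)],[np.sin(th),np.cos(th)]])
    o=m.mean(0)-r@q.mean(0); return o,np.degrees(th),m-(q@r.T+o)
print(fit(q,m))
t=[f(*p,38) for p in [(60,92),(224,92),(222,256),(59,254)]]
print(fit(np.array([[65,65],[65,-65],[-65,-65],[-65,65]],float),t))
print("cup",f(643,110,71),"rib",f(634,179,155),f(634,176,155),"cruc",f(404,220,36))
print("scale?",f(565,153,115))
s=arm.read_state(); print(R.from_quat(s["ee_rot"]).as_matrix().round(3), s['position'])
E
```

```text
campos [ 451.8778461    17.66047058 1355.49803117]
[[ 572.6 -159.5   50. ]
 [ 526.  -274.    50. ]
 [ 390.9 -217.    50. ]
 [ 436.6 -104.5   50. ]]
(array([ 467.66270214, -183.05042831]), np.float64(-22.313244763158067), array([[-3.01328541, -2.41540436],
       [-0.20949132,  3.31509374],
       [ 3.4648933 ,  3.42807577],
       [-0.24211657, -4.32776515]]))
(array([485.15755324, 202.54318757]), np.float64(-1.6516103438314338), array([[ 1.06819458,  2.29886885],
       [ 0.96859665, -1.48149634],
       [-1.92079147, -1.15751827],
       [-0.11599977,  0.34014576]]))
cup [ 522.76708256 -202.66663008   71.        ] rib [ 467.05761597 -179.1629573   155.        ] [ 469.27679155 -179.26528186  155.        ] cruc [440.90198605  -9.81545524  36.        ]
scale? [ 489.02188305 -133.49960782  115.        ]
[[-0.948 -0.319 -0.001]
 [-0.319  0.948  0.002]
 [ 0.     0.002 -1.   ]] [ 199.30884645 -591.82101017  230.31019843]
```

```bash
cat >> h.py <<'E'
def shift(target, yaw_y=None):
    s=arm.read_state(); r=R.from_quat(s["ee_rot"]).as_matrix()
    d=r.T@(np.array(target)-s["position"]); a=np.degrees(np.arctan2(r[1,1],r[0,1]))
    print("t",round(s["clock"],2),"pos",s["position"].round(1),"F",s["contact_force"].round(1),"w",round(s["gripper_width"],1),"shift",d.round(1),"yang",round(a,1), "roll",None if yaw_y is None else round(-(yaw_y-a),1))
E
python3 -c "
from h import *
shift([467.5,-181,260],157.7)"
```

```text
t 0.1 pos [ 199.3 -591.8  230.3] F [0.2 0.7 0.1] w 85.7 shift [-385.2  303.9  -29.1] yang 108.6 roll -49.1
```

>>> drive_tool(
  targets=[
    [-1, -35, 27.5, -10, -4.5],
    [-1, -70, 55, -29, -9],
    [-1, -105, 83, -29, -13],
    [-1, -140, 110, -29, -18],
    [-1, -175, 138, -29, -22],
    [-1, -210, 166, -29, -27],
    [-1, -245, 193, -29, -31],
    [-1, -280, 221, -29, -36],
    [-1, -315, 249, -29, -40],
    [-1, -350, 276, -29, -45],
    [-1, -372, 294, -29, -48],
    [-1, -385, 304, -29, -49],
  ],
)

```text
clock: 1.3
position: [468.1, -179.4, 259.9]
ee_rot: [-0.558, 0.83, 0.0, -0.0]
contact_force: [-0.6, 0.4, 0.5]
gripper_width: 85.5
grasp_force: 0.0
```

```bash
python3 - <<'E'
from h import *
import pickle
s=arm.read_state(); im=arm.get_image("wrist"); pickle.dump(s,open("w1.pkl","wb"))
cv2.imwrite("pics/w1.png",im); shift([467.5,-181,260],157.7)
E
```

```text
t 1.35 pos [ 468.9 -178.9  259.9] F [ 0.6  0.2 -0. ] w 85.5 shift [ 2.5  0.5 -0.1] yang 157.8 roll 0.1
```

View pics/w1.png

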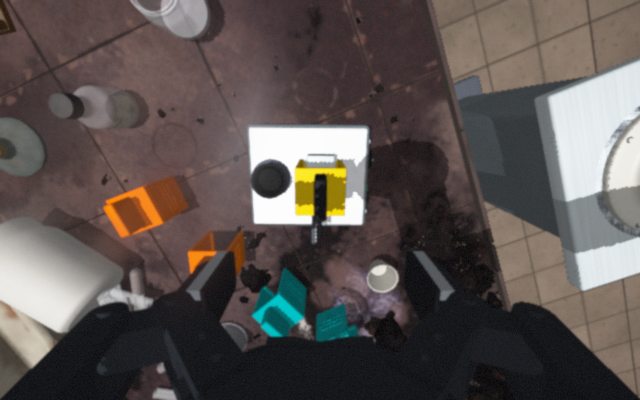

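The wrist view shows mixer top corners at about (249,126), (369,126), (368,224) and (252,225), the cup at (271,179) and the black rib at about (320,195). I'll enlarge it for exact readings.

```bash
python3 - <<'E'
import cv2
a=cv2.imread("pics/w1.png")[115:250,235:385]
cv2.imwrite("pics/c3.png",cv2.resize(a,None,fx=4.4,fy=4.4,interpolation=cv2.INTER_CUBIC))
E
```

```text
(no output)
```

View pics/c3.png

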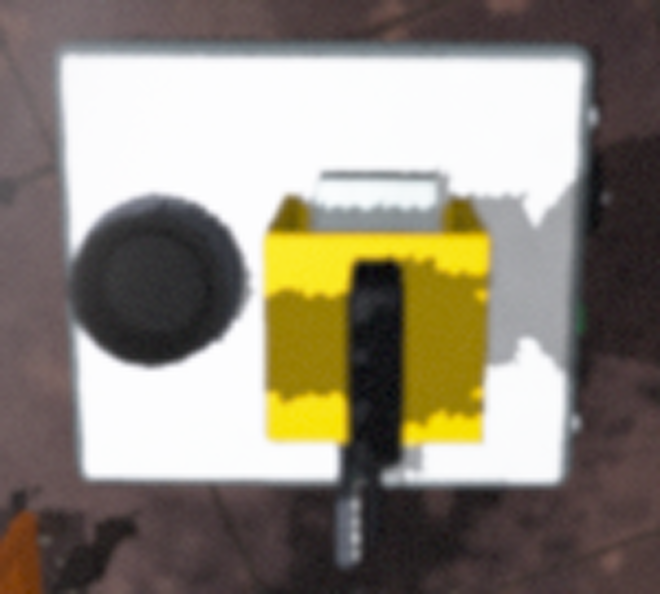

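```bash
python3 - <<'E'
from h import *
import pickle
s=pickle.load(open("w1.pkl","rb")); c=cam("wrist",s)
f=lambda u,v,z: onplane(c,235+(u+.5)/4.4-.5,115+(v+.5)/4.4-.5,z)
def fit(q,m):
    q=np.array(q,float);m=np.array(m)[:,:2]; A=q-q.mean(0);B=m-m.mean(0)
    th=np.arctan2((A[:,0]*B[:,1]-A[:,1]*B[:,0]).sum(),(A*B).sum()); r=np.array([[np.cos(th),-np.sin(th)],[np.sin(th),np.cos(th)]])
    o=m.mean(0)-r@q.mean(0); print(o.round(1),np.degrees(th).round(1),(m-(q@r.T+o)).round(1).tolist())
fit([[90,-65],[-60,-65],[-60,65],[90,65]],[f(*p,50) for p in [(62,55),(583,60),(563,480),(85,478)]])
fit([[26,-25],[-26,-25],[-26,25],[26,25]],[f(*p,122) for p in [(265,235),(490,235),(483,441),(267,441)]])
fit([[6,-20],[-6,-20]],[f(*p,155) for p in [(351,264),(402,264)]])
print(f(158,280,71))
E
```

```text
[ 466.7 -182.1] -22.6 [[-2.7, 5.9], [6.1, 2.5], [2.0, -6.0], [-5.4, -2.5]]
[ 467.  -181.9] -22.5 [[-0.6, 1.3], [1.0, 0.3], [0.5, -1.2], [-0.8, -0.4]]
[ 465.7 -185.3] -22.2 [[-0.9, 0.4], [0.9, -0.4]]
[ 519.2250721  -207.55184314   71.        ]
```

Guard centre is at (467,-182), yaw -22.5°. I'll descend part of the way and check the settled pose.

>>> drive_tool(
  targets=[
    [-1, 1, 0, 15, 0.3],
    [-1, 1, 0, 35, 0.3],
    [-1, 1, 0, 55, 0.3],
    [-1, 1, 0, 70, 0.3],
    [-1, 1, 0, 70, 0.3],
    [-1, 1, 0, 70, 0.3],
  ],
)

```text
clock: 1.95
position: [466.8, -182.9, 190.5]
ee_rot: [-0.554, 0.833, -0.0, -0.0]
contact_force: [0.0, -1.0, 1.3]
gripper_width: 85.3
grasp_force: 0.0
```

```bash
python3 -c "
from h import *
shift([467,-182,127],157.5)"
```

```text
t 1.95 pos [ 466.8 -182.9  190.5] F [ 0.  -1.   1.3] w 85.3 shift [-1.   0.2 63.5] yang 157.2 roll -0.3
```

Descend, then close.

>>> drive_tool(
  targets=[
    [-1, -0.5, 0, 20, 0],
    [-1, -0.5, 0, 40, 0],
    [-1, -0.5, 0, 55, 0],
    [-1, -0.5, 0, 63, 0],
    [-1, -0.5, 0, 63, 0],
    [1, -0.5, 0, 63, 0],
    [1, -0.5, 0, 63, 0],
    [1, -0.5, 0, 63, 0],
    [1, -0.5, 0, 63, 0],
    [1, -0.5, 0, 63, 0],
    [1, -0.5, 0, 63, 0],
    [1, -0.5, 0, 63, 0],
  ],
)

```text
clock: 3.15
position: [467.2, -181.8, 127.7]
ee_rot: [-0.554, 0.832, -0.0, 0.0]
contact_force: [-1.2, 0.6, 3.4]
gripper_width: 11.1
grasp_force: 58.9
```

```bash
python3 -c "
from h import *
shift([467,-182,127],157.5)"
```

```text
t 3.15 pos [ 467.2 -181.8  127.7] F [-1.2  0.6  3.4] w 11.1 shift [0.2 0.1 0.7] yang 157.3 roll -0.2
```

Gripped at 11 mm with 59 N. Pulling straight up.

>>> drive_tool(
  targets=[
    [1, 0, 0, -2, 0],
    [1, 0, 0, -4, 0],
    [1, 0, 0, -6, 0],
    [1, 0, 0, -8, 0],
    [1, 0, 0, -11, 0],
    [1, 0, 0, -15, 0],
    [1, 0, 0, -22, 0],
    [1, 0, 0, -32, 0],
    [1, 0, 0, -44, 0],
    [1, 0, 0, -58, 0],
    [1, 0, 0, -74, 0],
    [1, 0, 0, -90, 0],
  ],
)

```text
clock: 4.35
position: [467.3, -181.9, 219.4]
ee_rot: [-0.554, 0.832, -0.001, 0.001]
contact_force: [-0.4, -0.6, -1.3]
gripper_width: 10.6
grasp_force: 60.3
```

>>> drive_tool(
  targets=[
    [1, 0, 0, -8, 0],
    [1, 0, 0, -10, 0],
    [1, 0, 0, -10, 0],
    [1, 0, 0, -10, 0],
  ],
)

```text
clock: 4.75
position: [466.6, -181.7, 226.6]
ee_rot: [-0.554, 0.832, 0.001, -0.001]
contact_force: [0.3, 1.1, -1.6]
gripper_width: 11.1
grasp_force: 60.3
```

```bash
python3 - <<'E'
from h import *
im=arm.get_image("wrist"); cv2.imwrite("pics/w2.png",im)
shift([485,202,230],157.5)
E
```

```text
t 4.8 pos [ 466.6 -181.7  226.5] F [ 0.3  0.3 -0.8] w 10.9 shift [-361.1  131.1   -3.4] yang 157.3 roll -0.2
```

View pics/w2.png

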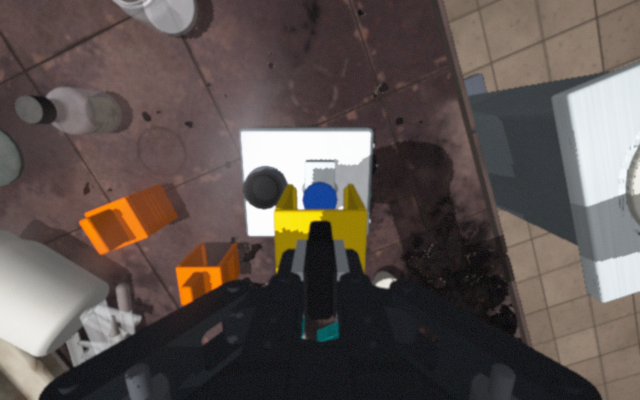

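The guard is held upright and clear; the blue cap shows at (320,195). Carrying it to the tray.

>>> drive_tool(
  targets=[
    [1, -5, 2, -3, 0],
    [1, -16, 6, -3, 0],
    [1, -32, 12, -3, 0],
    [1, -52, 19, -3, 0],
    [1, -74, 27, -3, 0],
    [1, -98, 36, -3, 0],
    [1, -122, 44, -3, 0],
    [1, -146, 53, -3, 0],
    [1, -170, 62, -3, 0],
    [1, -194, 70, -3, 0],
    [1, -218, 79, -3, 0],
    [1, -242, 88, -3, 0],
  ],
)

```text
clock: 6.0
position: [478.9, 77.2, 230.3]
ee_rot: [-0.554, 0.832, 0.0, 0.0]
contact_force: [0.4, -0.7, -0.8]
gripper_width: 11.0
grasp_force: 60.3
```

>>> drive_tool(
  targets=[
    [1, -24, 9, 0, 0],
    [1, -48, 17, 0, 0],
    [1, -70, 25, 0, 0],
    [1, -88, 32, 0, 0],
    [1, -102, 37, 0, 0],
    [1, -112, 41, 0, 0],
    [1, -117, 42, 0, 0],
    [1, -119, 43, 0, 0],
    [1, -119, 43, 0, 0],
    [1, -119, 43, 0, 0],
  ],
)

```text
clock: 7.0
position: [485.5, 201.2, 230.3]
ee_rot: [-0.554, 0.833, -0.0, -0.0]
contact_force: [0.4, 0.4, -1.2]
gripper_width: 11.1
grasp_force: 60.3
```

```bash
python3 - <<'E'
from h import *
im=arm.get_image("side"); cv2.imwrite("pics/s2.png",cv2.resize(im[100:290,270:430],None,fx=3,fy=3,interpolation=cv2.INTER_CUBIC))
shift([485,202,102],157.5)
E
```

```text
t 7.05 pos [485.5 201.2 230.3] F [ 1.   0.3 -0.2] w 11.0 shift [ -0.5   0.8 128.3] yang 157.3 roll -0.2
```

View pics/s2.png

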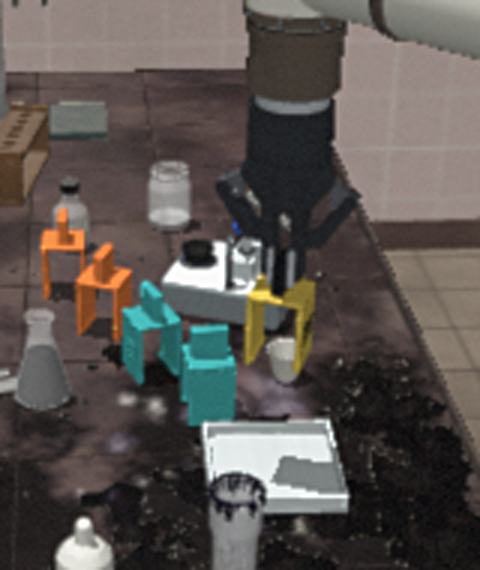

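The guard hangs upright over the tray, with its legs above the tray area. Lowering it.

>>> drive_tool(
  targets=[
    [1, 0, 0, 6, 0],
    [1, 0, 0, 18, 0],
    [1, 0, 0, 34, 0],
    [1, 0, 0, 52, 0],
    [1, 0, 0, 70, 0],
    [1, 0, 0, 86, 0],
    [1, 0, 0, 100, 0],
    [1, 0, 0, 110, 0],
    [1, 0, 0, 117, 0],
    [1, 0, 0, 120, 0],
    [1, 0, 0, 120, 0],
  ],
)

```text
clock: 8.15
position: [485.5, 201.7, 110.1]
ee_rot: [-0.554, 0.832, -0.0, -0.0]
contact_force: [-0.2, -0.3, -1.0]
gripper_width: 11.1
grasp_force: 60.3
```

>>> drive_tool(
  targets=[
    [1, 0, 0, 1.5, 0],
    [1, 0, 0, 3, 0],
    [1, 0, 0, 4.5, 0],
    [1, 0, 0, 6, 0],
    [1, 0, 0, 6, 0],
  ],
)

```text
clock: 8.65
position: [485.4, 201.7, 104.2]
ee_rot: [-0.554, 0.832, -0.0, -0.0]
contact_force: [0.1, -0.0, -1.1]
gripper_width: 11.1
grasp_force: 60.3
```

>>> drive_tool(
  targets=[
    [1, 0, 0, 1, 0],
    [1, 0, 0, 2, 0],
    [1, 0, 0, 2.5, 0],
    [1, 0, 0, 2.5, 0],
  ],
)

```text
clock: 9.05
position: [485.5, 201.8, 101.8]
ee_rot: [-0.554, 0.832, -0.0, -0.0]
contact_force: [0.1, -0.6, -1.2]
gripper_width: 11.3
grasp_force: 60.4
```

>>> drive_tool(
  targets=[
    [1, 0, 0, 0.5, 0],
    [1, 0, 0, 1, 0],
    [1, 0, 0, 1, 0],
  ],
)

```text
clock: 9.35
position: [485.6, 201.9, 101.7]
ee_rot: [-0.554, 0.832, -0.0, 0.0]
contact_force: [-2.1, 0.3, 5.9]
gripper_width: 11.2
grasp_force: 61.2
```

Contact with the floor (about 6 N). Release and rise.

>>> drive_tool(
  targets=[
    [0.5, 0, 0, 0, 0],
    [0.3, 0, 0, 0, 0],
    [0, 0, 0, 0, 0],
    [-0.4, 0, 0, 0, 0],
    [-0.4, 0, 0, 0, 0],
    [-0.4, 0, 0, 0, 0],
    [-0.4, 0, 0, -10, 0],
    [-0.4, 0, 0, -30, 0],
    [-0.4, 0, 0, -60, 0],
    [-0.4, 0, 0, -95, 0],
    [-0.4, 0, 0, -130, 0],
    [-0.4, 0, 0, -130, 0],
  ],
)

```text
clock: 10.55
position: [488.3, 203.3, 237.3]
ee_rot: [-0.555, 0.832, -0.0, 0.006]
contact_force: [0.2, -0.6, 0.8]
gripper_width: 59.7
grasp_force: 0.0
```

```bash
python3 - <<'E'
from h import *
im=arm.get_image("side"); cv2.imwrite("pics/s3.png",cv2.resize(im[190:290,310:410],None,fx=4,fy=4,interpolation=cv2.INTER_CUBIC))
shift([467,-182,180],157.5)
E
```

```text
t 10.6 pos [486.8 202.7 234.4] F [ 0.3  0.2 -0.6] w 60.0 shift [ 362.9 -129.9   52.6] yang 157.3 roll -0.2
```

View pics/s3.png

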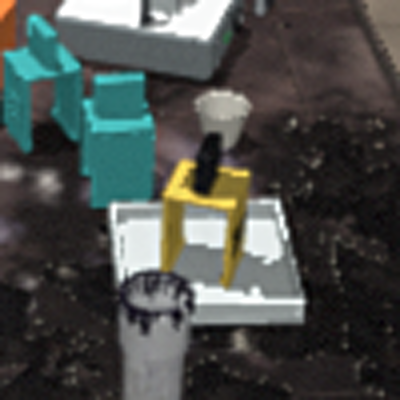

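The guard stands upright in the tray, released (base around (205,265) in the crop). Back to the plunger, fingers shut.

>>> drive_tool(
  targets=[
    [1, 10, -4, 0, 0],
    [1, 40, -14.5, 0, 0],
    [1, 75, -27, 0, 0],
    [1, 112, -40.5, 0, 0],
    [1, 150, -54.5, 0, 0],
    [1, 190, -69, 0, 0],
    [1, 230, -83.5, 0, 0],
    [1, 270, -98, 0, 0],
    [1, 310, -112.5, 0, 0],
    [1, 340, -123, 0, 0],
    [1, 356, -129, 0, 0],
    [1, 361.5, -131, 0, 0],
  ],
)

```text
clock: 11.8
position: [465.4, -184.1, 229.3]
ee_rot: [-0.553, 0.833, 0.001, -0.001]
contact_force: [0.1, 0.1, -0.8]
gripper_width: -0.1
grasp_force: 0.0
```

>>> drive_tool(
  targets=[
    [1, 0, 0, 15, 0],
    [1, 0, 0, 35, 0],
    [1, 0, 0, 60, 0],
    [1, 0, 0, 82, 0],
    [1, 0, 0, 98, 0],
    [1, 0, 0, 105, 0],
    [1, 0, 0, 105, 0],
    [1, 0, 0, 105, 0],
  ],
)

```text
clock: 12.6
position: [467.3, -182.1, 126.3]
ee_rot: [-0.554, 0.832, -0.0, 0.0]
contact_force: [0.2, -0.3, 0.6]
gripper_width: 0.4
grasp_force: 0.0
```

```bash
python3 -c "
from h import *
shift([467,-182,112],157.5)"
```

```text
t 12.6 pos [ 467.3 -182.1  126.3] F [ 0.2 -0.3  0.6] w 0.4 shift [-0.   0.4 14.3] yang 157.3 roll -0.2
```

>>> drive_tool(
  targets=[
    [1, 0, 0, 5, 0],
    [1, 0, 0, 10, 0],
    [1, 0, 0, 13, 0],
    [1, 0, 0, 15, 0],
    [1, 0, 0, 17, 0],
    [1, 0, 0, 19, 0],
    [1, 0, 0, 19, 0],
    [1, 0, 0, 19, 0],
  ],
)

```text
clock: 13.4
position: [466.8, -182.2, 106.9]
ee_rot: [-0.554, 0.832, 0.0, -0.0]
contact_force: [-2.0, 1.6, 3.4]
gripper_width: -0.3
grasp_force: 1.6
```

>>> drive_tool(
  targets=[
    [1, 0, 0, 1.5, 0],
    [1, 0, 0, 3, 0],
    [1, 0, 0, 4.5, 0],
    [1, 0, 0, 6, 0],
    [1, 0, 0, 7, 0],
    [1, 0, 0, 7, 0],
    [1, 0, 0, 7, 0],
    [1, 0, 0, 7, 0],
    [1, 0, 0, 7, 0],
  ],
)

```text
clock: 14.3
position: [466.9, -182.3, 99.9]
ee_rot: [-0.554, 0.832, 0.0, -0.0]
contact_force: [-2.0, 1.2, 5.1]
gripper_width: -0.1
grasp_force: 2.6
```

```bash
python3 - <<'E'
from h import *
shift([467,-182,100],157.5)
im=arm.get_image("side"); cv2.imwrite("pics/s4.png",cv2.resize(im[150:280,300:400],None,fx=4.5,fy=4.5,interpolation=cv2.INTER_CUBIC))
shift([467,-182,100],157.5)
E
```

```text
t 14.3 pos [ 466.9 -182.3   99.9] F [-2.   1.2  5.1] w -0.1 shift [-0.3 -0.  -0.1] yang 157.3 roll -0.2
t 14.35 pos [ 466.9 -182.2   99.9] F [-3.2  1.4  4.7] w 0.2 shift [-0.3 -0.  -0.1] yang 157.3 roll -0.2
```

View pics/s4.png

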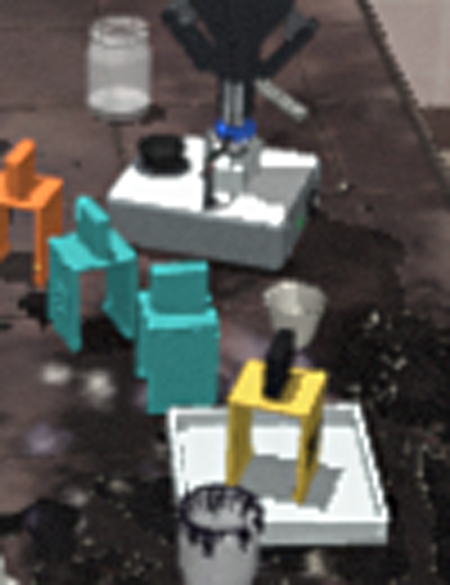

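The shut fingers hold the blue cap down at crop (235,128), TCP z is 99.9 mm (about 12 mm travel) with about 5 N, and the guard stands upright in the tray. Handing in.

```bash
python3 -c "
from bench import arm
print(arm.job_done())"
```

```text
the job is handed in; nothing more can be done
None
```

I set the guard upright in the tray and handed the job in at about 14 s while holding the plunger about 12 mm down, mid-green by the tool's height and force (I couldn't read the pointer itself); the hand-in returned no verdict.

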